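# Fold down the ratchet picture stand

## Task

Fold the picture stand down: press the tab of its ratchet pawl down as far as it goes, so that the pawl's hook is out of the teeth, then push the tilted board down past the teeth until it lies flat on its stop, leaving the pawl pressed free. Only press and push with the fingers: do not raise the board, and leave the ink bottle, the water cup and the paint palette where they are.

Things in the scene. Friction and masses are not known exactly. Their poses are not given: they have to be found in the camera images.
- stand: Fixed wooden base slab of the picture stand, 320 x 270 x 18 mm, lying on the table. Origin on the table (slab underside), directly below the middle of the board's hinge line; z up. In its frame the slab spans x -115 to +205 mm, y -115 to +155 mm. Its y axis is the hinge direction; the board stretches from the hinge to +x and is tilted up; the ratchet (toothed aluminium sector and steel pawl) stands on the +y side, in the plane y = +135 mm.
- board_hinge (a point): Middle of the board's hinge axis, 34 mm above the table over the stand's origin; axes parallel to the stand's. The axis runs along the stand's y.
- board (a joint): Tilt of the board in rad: 0 = flat (against its stop, level), positive = far end raised. Starts between 0.84 and 0.98. The hinge is stiff: the board stays where it is left and takes about 2 to 5 N at 150 mm from the hinge to push it down. While the pawl is engaged a tooth stops it at about 0.8 (more teeth follow at about 0.44 and 0.06).
- board_face (a point): Point on the upper (picture) face of the board, 150 mm from the hinge axis along the board, mid-width; moves with the board: its x axis points along the board away from the hinge, z out of the picture face. The plywood board is 200 mm wide (along y) and 10 mm thick, from 14 to 194 mm from the hinge; its upper face is 5 mm above the hinge axis when flat (39 mm above the table). A picture lies on it; a ledge 12 mm high runs across it, 16 to 24 mm from the hinge.
- pawl_tab (a point): Centre of the top of the flat steel thumb tab of the pawl; tab 30 mm (stand x) by 26 mm (stand y), 6 mm thick; at the start 113 mm above the table, at x = -107, y = +135 mm in the stand's frame. The tab moves with the pawl, on a circle about a pivot along the stand's y at x = -52, y = +135 mm, 92 mm above the table.
- pawl (a joint): Pawl angle in rad: 0 = hook in the teeth (start), grows as the tab is pressed down, 0.45 = fully pressed (tab about 25 mm lower, hook well above the teeth). Pressing takes about 3 N on the tab; the pivot is stiff, so the pawl stays where it is left. The hook clears the teeth from about 0.2; it counts as free above 0.32.
- pawl_tip (a point): Lower end of the pawl's hooked tip, 52 mm from the pivot on the side towards the board, 92 mm above the table when engaged.
- ink_bottle: Loose black plastic ink bottle with a red cap, diameter 46 mm, 110 mm tall, standing near the stand. Origin at the centre of its underside. To be left alone.
- water_cup: Loose blue ceramic cup, diameter 68 mm, 75 mm tall, standing near the stand. Origin at the centre of its underside. To be left alone.
- palette: Loose white flower-shaped ceramic palette, diameter 146 mm, 15 mm high, lying beyond the board's free end. Origin at the centre of its underside. To be left alone.

How it is judged:
On the way, in this order (a step that is already met when the one before it is completed fails the run):
1. the pawl is pressed free while the board still stands tilted (value of joint pawl above 0.32 rad and value of joint board above 0.7 rad), for 0.2 s.
2. the board is pushed down flat (value of joint board below 0.045 rad), for 0.2 s.
At the end, for the whole second after the job is handed in: The board lies flat and still (joint below 0.045 rad), the pawl is still pressed free (above 0.32 rad), and bottle, cup and palette are within 20 mm of where they began (value of joint board below 0.045 rad and velocity of joint board between -0.05 and 0.05 rad/s and value of joint pawl above 0.32 rad and distance of each of ink_bottle, water_cup, palette from where it was at the start of the episode below 0.02 m); the robot touches nothing.
It fails at once if the board is lifted above its starting tilt (value of joint board above 1.06 rad).
It fails at once if the bottle, the cup or the palette is lifted, carried or pushed more than 20 mm (distance of any of ink_bottle, water_cup, palette from where it was at the start of the episode above 0.02 m).
It fails at once if the bottle or the cup is tipped over (angle between any of ink_bottle, water_cup's own z axis and vertical above 0.5 rad).
It also fails if it takes over 48 s, if anything falls off the work surface, if the arm or the gripper's body presses on something with over 40 N, if the wrist force passes 120 N, or if a joint passes its speed limit or range.

## Robot

A 6-joint arm with a two-finger parallel gripper is mounted at the origin on the work surface. World frame = base frame: x ahead of the robot, y to its left, z up, the work surface at z = 0. Lengths are in m, angles in rad, forces in N, time in s.
With the tool pointing down it reaches from about 0.3 to 0.825 m from the base axis. Payload 5.4 kg.
Tool frame: the origin (TCP) lies midway between the tips of the shut fingers; the grasp point (between the pads) lies ctrl.grip_depth behind it (ctrl.grip_depth is the distance from the TCP to the grasp point, in m); z points along the fingers, y is the line along which they close (so a half turn about z gives the same grasp; the last joint's range is limited). The gripper opens to 92 mm and grips with 3 to 60 N. Pads are 20 mm wide; open, the fingers measure 128 mm over their backs; the gripper's body (75 mm by 189 mm) begins 69 mm behind the grasp point.
Start: joints at [-1.508, 0.158, 1.597, -0, 1.386, -0.21], TCP at [0.155, -0.554, 0.215] pointing down, gripper open.
Joint ranges: [-2.91, 2.91], [-0.94, 2.29], [0.18, 2.7], [-1.29, 4.43], [0.17, 2.64], [-3, 3]. Speed limits (rad/s): [2.57, 2.57, 3.14, 3.14, 3.14, 3.14].

## Interface

Orientations are given as a 3x3 rotation matrix whose columns are the frame's x, y, z axes.
In Python, from rig import status, imaging, ctrl gives the robot as it stands.
- The arm moves only by the tool send_rows, never from a script. Its argument "plan" is a list of rows, each an object with "gripper": the opening, from 0 (shut) to 1 (fully open); "linear": the shift along the world's x, y, z in mm, a list of three; "spin": the turn about the world's z in rad. In form: [{"gripper": gripper, "linear": [tx, ty, tz], "spin": spin}, ...]. A call has 1 to 10 rows; each row is the pose to reach, as a shift and turn from the pose commanded when the call began; what a row does not reach only later rows make up. A row lasts 1/12 s, in which the tool goes at most 41.7 mm and 7.16 degrees, less where a joint would pass 70% of its speed; a pose out of reach is approached as far as the arm can. A call with a gripper value outside its range is refused whole. The fingers move at their own pace and stop on an object; "grip_force" is the grip in N (left out, the last holds). Time passes only in rows, so rows that repeat a pose let the fingers close. It gives the time, the measured TCP pose, the force, the opening and the grip force at its end, in the units of the state.
- status.state(): the state, without advancing time (a new reading comes with each control period).
- imaging.get_image(name): name is "side" or "top"; returns a dict with "image" (420x560x3 uint8, blue, green, red), "depth" (420x560 float32, m along the optical axis (not along the pixel's ray), 0 where there is no reading), "fx", "fy", "cx", "cy" (pixels), "rvec" (rotation vector, rad) and "tvec" (3), from world to camera coordinates, as OpenCV has them. Camera axes: x right, y down, z forward; pixel columns grow to the right and rows downward; lengths in m; the calibration is good to about 2 mm. A picture is of the moment at which its call begins.
- ctrl.job_done(): hands the job in; it is judged then, once.
The state is a dict: "t": time; "joints": joint angles; "joint_vel": joint speeds; "joint_torque": joint torques, N m; "eef_pos": TCP position; "ee_rot": TCP orientation; "wrist_force": force on the tool from outside, world axes, zero at the start; "wrist_torque": the same for the moment, N m; "grip_width": opening from 0.0 (shut) to 1.0 (fully open); "gripper_force": force on a finger pad.
Only numpy, scipy, OpenCV 4.12 (cv2) and the standard library are available. Lean on these libraries where they do the work, as an engineer would, in place of code of your own. Each camera call takes 0.05 s, during which the arm holds its last target. There are 200 camera calls.

## Working session

There is one attempt and no reset: what is moved stays moved. The work goes in short steps, Python scripts to look and compute and a tool call to move; the robot and the scene stay as the last step left them, time stands still between calls to the robot, and variables do not carry over. Pictures are saved under pics/ and viewed, at most 10 in all, crops included, and the job is handed in when it is done.

Besides the shell and the picture viewer there is one more tool, called after "Call:" in YAML: its name, and indented under it one key for each argument. send_rows: Moves the arm, as the interface text tells. Its arguments: {"type":"object","properties":{"plan":{"type":"array","items":{"type":"object","properties":{"gripper":{"type":"number"},"linear":{"type":"array","items":{"type":"number"}},"spin":{"type":"number"}}}},"grip_force":{"type":"number"}},"required":["plan"]}

```bash
mkdir -p pics; cat > h.py <<'E'
import numpy as np, cv2
from rig import status, imaging, ctrl
def grab(n,tag):
    d=imaging.get_image(n); cv2.imwrite(f'pics/{tag}.png',d['image']); np.savez(f'pics/{tag}.npz',**d); return d
def world(d,u,v,r=1):
    p=d['depth'][v-r:v+r+1,u-r:u+r+1]; z=np.median(p[p>0])
    c=np.array([(u-d['cx'])/d['fx']*z,(v-d['cy'])/d['fy']*z,z])
    R=cv2.Rodrigues(np.array(d['rvec'],float))[0]
    return R.T@(c-np.array(d['tvec'],float).ravel())
def proj(d,P):
    R=cv2.Rodrigues(np.array(d['rvec'],float))[0]; c=R@P+np.array(d['tvec']).ravel()
    return d['fx']*c[0]/c[2]+d['cx'],d['fy']*c[1]/c[2]+d['cy']
E
python3 - <<'E'
from h import *
grab('top','t0');grab('side','s0');s=status.state();print(s['eef_pos'],s['ee_rot'],s['grip_width'],ctrl.grip_depth,s['t'])
E
```

```text
[ 0.15487095 -0.55317103  0.21373019] [[ 9.63010550e-01  2.69463666e-01 -1.12978999e-04]
 [ 2.69463469e-01 -9.63009138e-01  1.68498869e-03]
 [ 3.45243423e-04 -1.65310560e-03 -9.99998574e-01]] 1.0050210063468672 0.0187 0.1
```

View pics/t0.png

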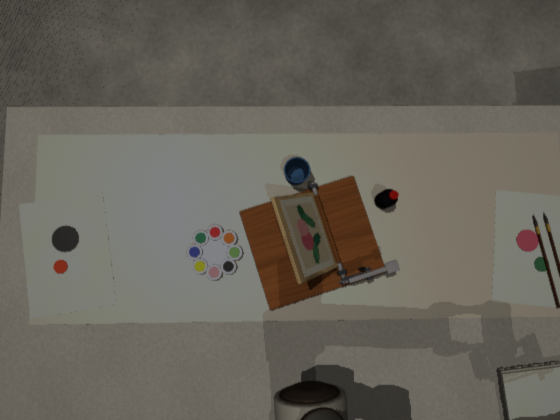

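View pics/s0.png

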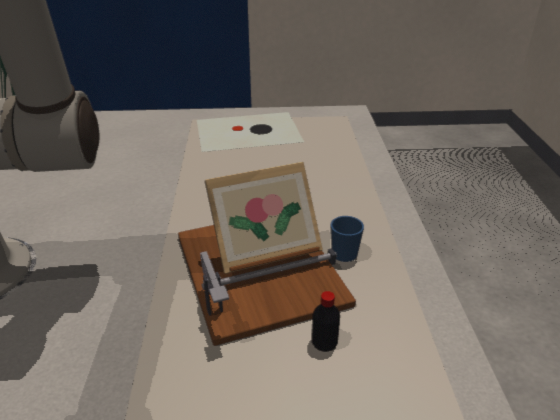

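The top view shows the slab with corners near (240,211), (353,177) and (270,309), and the pawl tab near (391,267). The board's free end faces image left. In the side view the tab is near (219,290), with the bottle at (326,325) and the cup at (346,240).

```bash
python3 - <<'E'
from h import *
t=dict(np.load('pics/t0.npz'));s=dict(np.load('pics/s0.npz'))
for n,d,u,v in [('tab',t,391,267),('tab',s,219,290),('c1',t,244,212),('c2',t,351,180),('c4',t,271,305),('slab',t,350,210),('board far',t,290,240),('board near',t,322,235),('cup',t,297,165),('bottle cap',t,394,195),('pal',t,214,252),('cap',s,328,297),('boardtop L',s,212,178),('boardtop R',s,304,171)]:
    print(n,(world(d,u,v)*1000).round())
for n,d,(u,v,r) in [('t',t,(330,245,80))]:
    pass
# fine crops
a=cv2.resize(t['image'][160:320,225:415],None,fx=4,fy=3.75,interpolation=cv2.INTER_CUBIC)
cv2.imwrite('pics/c1.png',cv2.convertScaleAbs(a[:600,:760],alpha=1.6))
a=cv2.resize(s['image'][150:350,170:370],None,fx=3,fy=3,interpolation=cv2.INTER_CUBIC)
cv2.imwrite('pics/c2.png',cv2.convertScaleAbs(a,alpha=1.6))
E
```

```text
tab [ 507. -196.  114.]
tab [ 509. -196.  112.]
c1 [652. 158.  20.]
c2 [ 735. -126.   20.]
c4 [412.  90.  20.]
slab [ 656. -122.   17.]
board far [571.  46. 183.]
board near [587. -39.  74.]
cup [776.  17.  22.]
bottle cap [ 680. -211.  112.]
pal [549. 237.  12.]
cap [ 682. -218.  109.]
boardtop L [491.  28. 186.]
boardtop R [669.  67. 173.]
```

View pics/c1.png

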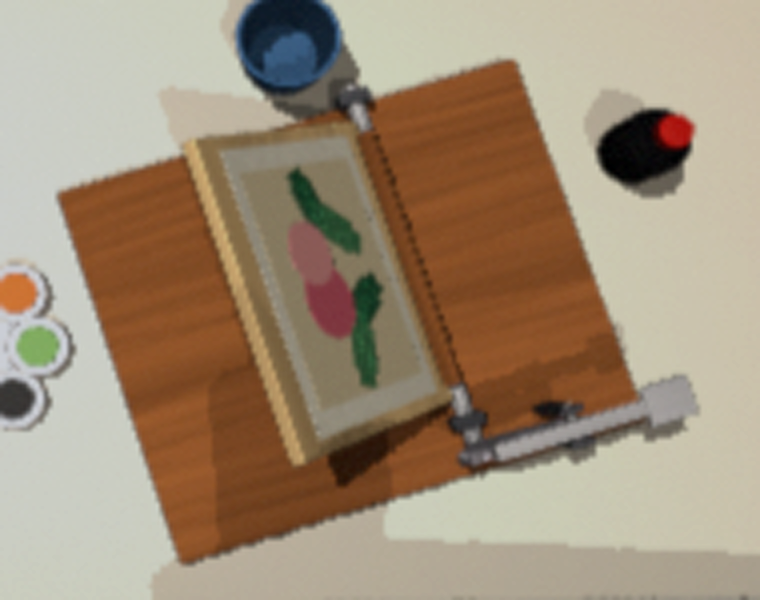

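View pics/c2.png

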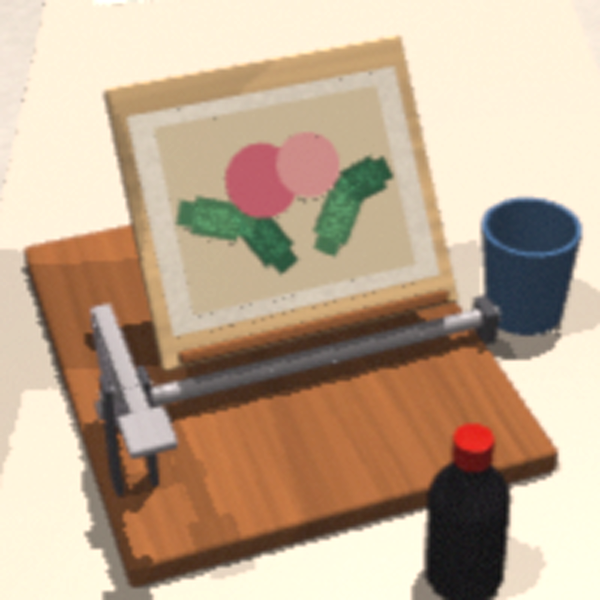

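The crops show the slab corners at top-view pixels (240.5,211), (354.5,176) and (271,310). The tab centre is at about (392,267), with the hook side pointing towards the board. I'll fit the stand pose from these.

```bash
cat >> h.py <<'E'
def ray(d,u,v,z):
    R=cv2.Rodrigues(np.array(d['rvec'],float))[0]; o=-R.T@np.array(d['tvec']).ravel()
    r=R.T@np.array([(u-d['cx'])/d['fx'],(v-d['cy'])/d['fy'],1]); return (o+r*(z-o[2])/r[2])
E
python3 - <<'E'
from h import *
t=dict(np.load('pics/t0.npz'));s=dict(np.load('pics/s0.npz'))
W=np.array([ray(t,240.5,211.2,.018),ray(t,354.5,176,.018),ray(t,270.8,310,.018),ray(t,391.7,266.8,.113)])[:,:2]*1000
S=np.array([[205,-115],[-115,-115],[205,155],[-107,135.]])
a=W-W.mean(0);b=S-S.mean(0)
th=np.arctan2((b[:,0]*a[:,1]-b[:,1]*a[:,0]).sum(),(a*b).sum());R=np.array([[np.cos(th),-np.sin(th)],[np.sin(th),np.cos(th)]])
o=W.mean(0)-R@S.mean(0);print(th,o,'res',(W-(S@R.T+o)).round(1).tolist())
np.savez('pose.npz',R=R,o=o)
w=lambda x,y:(R@[x,y]+o).round(1)
print('tab side',R.T@((world(s,219,290)[:2]*1000)-o))
for u,v in[(290,240),(300,220),(305,260),(312,250),(322,235)]:
    p=world(t,u,v)*1000;q=R.T@(p[:2]-o);h=p[2]-34;r=np.hypot(q[0],h);print('board',q.round(),p[2].round(),'th',np.arctan2(h,q[0])-np.arcsin(5/r))
print('press',w(-120,135),w(-107,135));c=.9
for c in(.95,.9,.8,.6,.4,.2,0):
    x,z=150*np.cos(c)-5*np.sin(c),34+150*np.sin(c)+5*np.cos(c);print(c,x.round(),w(x,0),z.round())
print(status.state()['eef_pos']*1000)
E
```

```text
1.8644468130765892 [604.90812176 -59.77782011] res [[-0.9, -2.1], [-1.7, 0.6], [1.5, -1.3], [1.1, 2.8]]
tab side [-103.15108787  130.94640297]
board [111.   2.] 183.0 th 0.9050212045057452
board [ 72. -37.] 137.0 th 0.9206290170866489
board [91. 54.] 159.0 th 0.9090766068463804
board [66. 38.] 126.0 th 0.9080907407838457
board [25. 11.] 74.0 th 0.9056965496617729
press [ 510.4 -213.7] [ 506.7 -201.3]
0.95 83.0 [580.8  19.8] 159.0
0.9 89.0 [579.1  25.7] 155.0
0.8 101.0 [575.7  36.8] 145.0
0.6 121.0 [569.9  56. ] 123.0
0.4 136.0 [565.5  70.6] 97.0
0.2 146.0 [562.6  80. ] 69.0
0 150.0 [561.5  83.8] 39.0
[ 154.87095164 -553.17102811  213.73018927]
```

Call:
send_rows:
  plan:
    - {"gripper":0,"linear":[25,24,0],"spin":0}
    - {"gripper":0,"linear":[50,48,0],"spin":0}
    - {"gripper":0,"linear":[75,72,0],"spin":0}
    - {"gripper":0,"linear":[100,97,0],"spin":0}
    - {"gripper":0,"linear":[125,121,0],"spin":0}
    - {"gripper":0,"linear":[150,145,0],"spin":0}
    - {"gripper":0,"linear":[175,169,0],"spin":0}
    - {"gripper":0,"linear":[200,193,0],"spin":0}
    - {"gripper":0,"linear":[225,217,0],"spin":0}
    - {"gripper":0,"linear":[250,241,0],"spin":0}
  grip_force: 20

```text
t: 0.93
eef_pos: [0.4057, -0.3111, 0.2143]
ee_rot: [[0.963, 0.269, -0.0], [0.269, -0.963, 0.0], [-0.0, -0.001, -1.0]]
wrist_force: [-0.4, -0.8, 0.3]
grip_width: 0.301
gripper_force: 0.0
```

Call:
send_rows:
  plan:
    - {"gripper":0,"linear":[25,24,0],"spin":0}
    - {"gripper":0,"linear":[50,48,0],"spin":0}
    - {"gripper":0,"linear":[75,72,0],"spin":0}
    - {"gripper":0,"linear":[95,92,-10],"spin":0}
    - {"gripper":0,"linear":[105,102,-30],"spin":0}
    - {"gripper":0,"linear":[105,102,-55],"spin":0}
    - {"gripper":0,"linear":[105,102,-75],"spin":0}
    - {"gripper":0,"linear":[105,102,-85],"spin":0}
    - {"gripper":0,"linear":[105,102,-85],"spin":0}

```text
t: 1.68
eef_pos: [0.508, -0.2094, 0.1265]
ee_rot: [[0.963, 0.269, -0.005], [0.269, -0.963, 0.003], [-0.004, -0.005, -1.0]]
wrist_force: [-0.6, -0.1, 0.4]
grip_width: 0.003
gripper_force: 0.0
```

```bash
python3 - <<'E'
from h import *
s=grab('side','s1');t=grab('top','t1')
a=cv2.resize(s['image'][200:340,150:290],None,fx=4,fy=4,interpolation=cv2.INTER_CUBIC)
cv2.imwrite('pics/c3.png',cv2.convertScaleAbs(a,alpha=1.6))
print(status.state()['eef_pos']*1000)
E
```

```text
[ 509.96340691 -211.02064161  130.0609414 ]
```

View pics/c3.png

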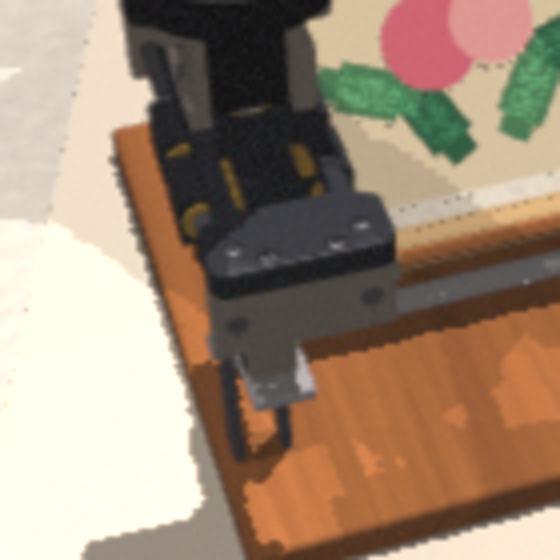

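The finger tip sits over the tab at crop pixel (275,375), slightly left of the tab's centre. I'll shift it about 3 mm and press.

Call:
send_rows:
  plan:
    - {"gripper":0,"linear":[3,1,-5],"spin":0}
    - {"gripper":0,"linear":[3,1,-12],"spin":0}
    - {"gripper":0,"linear":[3,1,-18],"spin":0}
    - {"gripper":0,"linear":[3,1,-23],"spin":0}
    - {"gripper":0,"linear":[3,1,-28],"spin":0}
    - {"gripper":0,"linear":[3,1,-32],"spin":0}
    - {"gripper":0,"linear":[3,1,-36],"spin":0}
    - {"gripper":0,"linear":[3,1,-36],"spin":0}

```text
t: 2.45
eef_pos: [0.5128, -0.2098, 0.0929]
ee_rot: [[0.963, 0.269, -0.0], [0.269, -0.963, 0.0], [-0.0, -0.0, -1.0]]
wrist_force: [0.6, -2.2, 1.6]
grip_width: 0.006
gripper_force: 1.0
```

Call:
send_rows:
  plan:
    - {"gripper":0,"linear":[0,0,-2],"spin":0}
    - {"gripper":0,"linear":[0,0,-4],"spin":0}
    - {"gripper":0,"linear":[0,0,-6],"spin":0}
    - {"gripper":0,"linear":[0,0,-6],"spin":0}

```text
t: 2.78
eef_pos: [0.5129, -0.2096, 0.0878]
ee_rot: [[0.963, 0.27, -0.0], [0.27, -0.963, 0.0], [-0.0, -0.0, -1.0]]
wrist_force: [-0.5, -1.8, 4.6]
grip_width: 0.002
gripper_force: 2.2
```

Call:
send_rows:
  plan:
    - {"gripper":0,"linear":[0,0,-2],"spin":0}
    - {"gripper":0,"linear":[0,0,-4],"spin":0}
    - {"gripper":0,"linear":[0,0,-4],"spin":0}

```text
t: 3.03
eef_pos: [0.5136, -0.21, 0.0866]
ee_rot: [[0.963, 0.27, 0.001], [0.27, -0.963, -0.001], [0.001, 0.001, -1.0]]
wrist_force: [-5.5, 1.0, 18.4]
grip_width: 0.003
gripper_force: 7.7
```

The rising force (18 N over a 1 mm move) puts the pawl at its end stop. Next I'll lift and move above the board.

Call:
send_rows:
  plan:
    - {"gripper":0,"linear":[0,0,25],"spin":0}
    - {"gripper":0,"linear":[0,0,60],"spin":0}
    - {"gripper":0,"linear":[0,0,100],"spin":0}
    - {"gripper":0,"linear":[5,20,130],"spin":0}
    - {"gripper":0,"linear":[16,55,130],"spin":0}
    - {"gripper":0,"linear":[28,90,130],"spin":0}
    - {"gripper":0,"linear":[40,125,130],"spin":0}
    - {"gripper":0,"linear":[51,160,130],"spin":0}
    - {"gripper":0,"linear":[62,195,130],"spin":0}
    - {"gripper":0,"linear":[70,222,130],"spin":0}

```text
t: 3.87
eef_pos: [0.5822, 0.0158, 0.2124]
ee_rot: [[0.963, 0.271, -0.003], [0.271, -0.963, 0.002], [-0.002, -0.003, -1.0]]
wrist_force: [-0.3, -0.5, 0.3]
grip_width: 0.002
gripper_force: 0.0
```

Call:
send_rows:
  plan:
    - {"gripper":0,"linear":[0,0,-10],"spin":0}
    - {"gripper":0,"linear":[0,0,-25],"spin":0}
    - {"gripper":0,"linear":[0,0,-35],"spin":0}
    - {"gripper":0,"linear":[0,0,-35],"spin":0}

```text
t: 4.2
eef_pos: [0.5802, 0.0125, 0.1747]
ee_rot: [[0.963, 0.269, -0.007], [0.269, -0.963, 0.002], [-0.007, -0.003, -1.0]]
wrist_force: [-0.1, -0.1, -0.6]
grip_width: 0.005
gripper_force: 0.0
```

```bash
python3 - <<'E'
from h import *
s=grab('side','s2')
a=cv2.resize(s['image'][150:350,150:400],None,fx=3,fy=3,interpolation=cv2.INTER_CUBIC)
cv2.imwrite('pics/c4.png',cv2.convertScaleAbs(a,alpha=1.6))
st=status.state();print(st['eef_pos']*1000,st['wrist_force'])
E
```

```text
[581.08447964  12.14078127 176.30717031] [-0.68648526  1.096445    0.64148524]
```

View pics/c4.png

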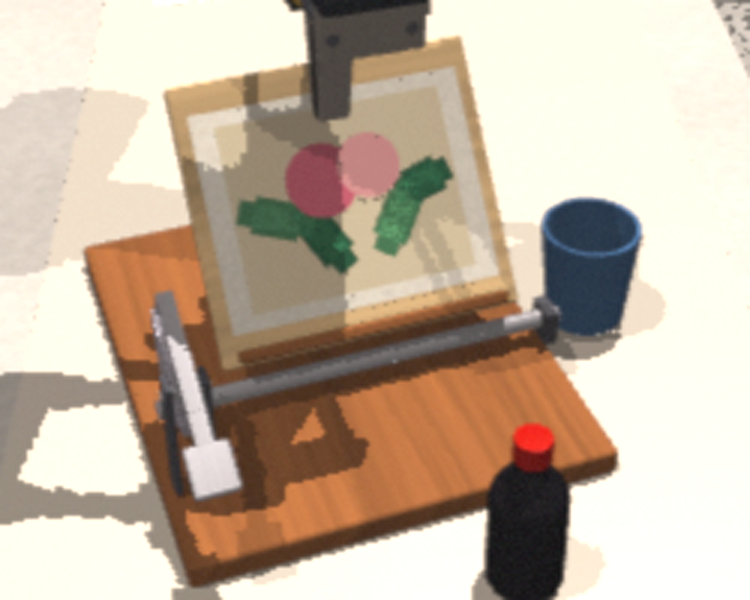

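The pawl tab is down at crop pixel (212,470) with its hook raised, and the finger is just above the upper part of the board. I'll push along the board's arc.

Call:
send_rows:
  plan:
    - {"gripper":0,"linear":[0,0,-8],"spin":0}
    - {"gripper":0,"linear":[0,0,-16],"spin":0}
    - {"gripper":0,"linear":[-2,6,-22],"spin":0}
    - {"gripper":0,"linear":[-4,12,-28],"spin":0}
    - {"gripper":0,"linear":[-5,18,-34],"spin":0}
    - {"gripper":0,"linear":[-7,23,-40],"spin":0}
    - {"gripper":0,"linear":[-8,28,-46],"spin":0}
    - {"gripper":0,"linear":[-10,33,-52],"spin":0}
    - {"gripper":0,"linear":[-11,37,-58],"spin":0}
    - {"gripper":0,"linear":[-12,40,-64],"spin":0}

```text
t: 5.08
eef_pos: [0.5709, 0.0532, 0.1142]
ee_rot: [[0.963, 0.27, 0.001], [0.27, -0.963, 0.001], [0.001, -0.001, -1.0]]
wrist_force: [0.9, 0.8, 3.7]
grip_width: 0.005
gripper_force: 1.5
```

Call:
send_rows:
  plan:
    - {"gripper":0,"linear":[-1,4,-7],"spin":0}
    - {"gripper":0,"linear":[-2,8,-14],"spin":0}
    - {"gripper":0,"linear":[-3,11,-22],"spin":0}
    - {"gripper":0,"linear":[-4,13,-29],"spin":0}
    - {"gripper":0,"linear":[-4,15,-37],"spin":0}
    - {"gripper":0,"linear":[-5,17,-44],"spin":0}
    - {"gripper":0,"linear":[-5,18,-52],"spin":0}
    - {"gripper":0,"linear":[-6,20,-59],"spin":0}
    - {"gripper":0,"linear":[-6,20,-66],"spin":0}
    - {"gripper":0,"linear":[-6,20,-66],"spin":0}

```text
t: 5.92
eef_pos: [0.5637, 0.0723, 0.0467]
ee_rot: [[0.963, 0.269, -0.003], [0.269, -0.963, 0.0], [-0.002, -0.001, -1.0]]
wrist_force: [-0.0, 0.7, -0.6]
grip_width: 0.0
gripper_force: 0.0
```

Call:
send_rows:
  plan:
    - {"gripper":0,"linear":[0,0,-3],"spin":0}
    - {"gripper":0,"linear":[0,0,-6],"spin":0}
    - {"gripper":0,"linear":[0,0,-8],"spin":0}
    - {"gripper":0,"linear":[0,0,-8],"spin":0}

```text
t: 6.25
eef_pos: [0.5646, 0.0722, 0.04]
ee_rot: [[0.963, 0.269, -0.001], [0.269, -0.963, -0.0], [-0.001, -0.0, -1.0]]
wrist_force: [-0.5, -0.3, 0.1]
grip_width: 0.007
gripper_force: 0.0
```

Call:
send_rows:
  plan:
    - {"gripper":0,"linear":[0,0,-2],"spin":0}
    - {"gripper":0,"linear":[0,0,-4],"spin":0}
    - {"gripper":0,"linear":[0,0,-4],"spin":0}
    - {"gripper":0,"linear":[0,0,-4],"spin":0}

```text
t: 6.58
eef_pos: [0.5652, 0.0721, 0.0391]
ee_rot: [[0.963, 0.27, -0.0], [0.27, -0.963, -0.0], [-0.001, 0.0, -1.0]]
wrist_force: [-8.9, 0.9, 19.0]
grip_width: 0.004
gripper_force: 9.3
```

The board is on its stop at z = 39 mm with a 19 N reaction. I'll retreat straight up and check.

Call:
send_rows:
  plan:
    - {"gripper":0,"linear":[0,0,15],"spin":0}
    - {"gripper":0,"linear":[0,0,45],"spin":0}
    - {"gripper":0,"linear":[0,0,80],"spin":0}
    - {"gripper":0,"linear":[0,0,120],"spin":0}
    - {"gripper":0,"linear":[0,0,160],"spin":0}
    - {"gripper":0,"linear":[0,0,180],"spin":0}
    - {"gripper":0,"linear":[0,0,180],"spin":0}
    - {"gripper":0,"linear":[0,0,180],"spin":0}

```text
t: 7.25
eef_pos: [0.5658, 0.072, 0.2178]
ee_rot: [[0.963, 0.269, 0.003], [0.269, -0.963, -0.001], [0.003, 0.001, -1.0]]
wrist_force: [0.6, -0.4, 0.2]
grip_width: 0.005
gripper_force: 0.0
```

```bash
python3 - <<'E'
from h import *
s=grab('side','s3');z=np.load('pose.npz')
a=cv2.resize(s['image'][150:350,150:400],None,fx=3,fy=3,interpolation=cv2.INTER_CUBIC)
cv2.imwrite('pics/c5.png',cv2.convertScaleAbs(a,alpha=1.6))
for x,y in[(60,0),(60,60),(120,60),(170,60),(120,-60),(170,-60)]:
    u,v=proj(s,np.append((z['R']@[x,y]+z['o'])/1000,.039));print(x,y,world(s,int(u),int(v))[2].round(4))
u,v=proj(s,np.append((z['R']@[-109,133]+z['o'])/1000,.088));print('tab',u,v,world(s,int(u),int(v)).round(4))
E
```

```text
60 0 0.0383
60 60 0.0381
120 60 0.0386
170 60 0.0376
120 -60 0.0394
170 -60 0.0365
tab 219.69385737442775 303.47937017657796 [ 0.508  -0.202   0.0885]
```

View pics/c5.png

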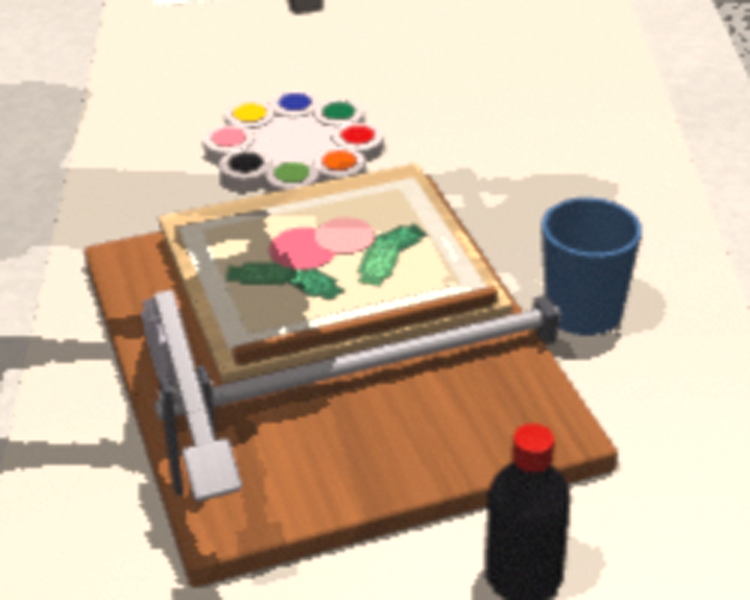

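The board lies flat: its face is level at about 38 mm. The tab is still down at z = 88 mm (crop pixel 212,470), and the cup, bottle and palette haven't moved.

```bash
python3 -c "
from rig import ctrl
print(ctrl.job_done())"
```

```text
the job is handed in; nothing more can be done
None
```

The pawl is pressed free, the board lies flat on its stop, the bottle, cup and palette were left where they were, and the job is handed in (no verdict was returned).

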